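Show a coated substrate holder to the inspection camera

TASK

Take the substrate holder with the red grip block out of the white rack, squeezing it only gently, and hold it up to the inspection camera: amber chips facing the lens and square to it, block uppermost as the camera sees it, the middle of the chips on the lens axis 130 mm in front of the lens. Leave the camera as it is set and everything else where it is, and finish while still holding the holder there, steady in the air and touching nothing but the gripper.

Things in the scene. Friction and masses are not known exactly. Their poses are not given: they have to be found in the camera images.
- holder_red: Holder to show, 100 to 200 g. Upright dark plate 90 (y) x 90 (z) x 6 mm (x) with 12 amber chips on its +x face, back white; on its top edge a grip block 40 (y) x 35 (z 90 to 125) x 12 mm (x), red on the chip side, white behind. Origin: centre of the plate's underside; z up. Fragile: over 120 N from the fingers in all (60 N a pad) spoils it; 20 to 30 N a pad holds it well.
- holder_red_chips (a point): Middle of the chips of the red holder, on the chip face: 45 mm above the holder's origin, 3 mm along its +x. Axes as the holder's.
- holder_red_ahead (a point): A point in the air 80 mm straight out of the middle of the red holder's chips (along its +x).
- holder_blue: Holder of the same shape and axes as holder_red, but with a blue and white block; a bystander that stays in its slot.
- holder_green: Holder of the same shape and axes as holder_red, but with a green and white block; a bystander that stays in its slot.
- rack: White rack fixed on the bench, 220 x 120 mm. Origin: centre of its underside. Three slots 70 mm apart along its x, one holder in each, in any order. Floor 8 mm thick, slot walls up to 30 mm above the bench; each plate stands on the floor in a slot 9 x 95 mm (1.5 mm play either side). All chip faces look along the rack's +x: to the robot's right (-y), up to 0.5 rad off.
- stand: Stand of the inspection camera, fixed on the bench on the robot's right: grey base plate 160 x 140 x 14 mm and a steel column 22 mm thick, 414 mm high. Origin: foot of the column. Its +x points the way the camera looks, roughly to the robot's left (+y), up to 0.3 rad off.
- camera_head: The camera, a white box 70 x 54 x 54 mm with a black lens barrel 42 mm across, at a height and downward tilt (0.15 to 0.45 rad) that vary. Origin: its tilt axis, in the box. +x is the lens axis, out of the lens; z is up in its picture, square to that axis. It stays as set unless pushed hard.
- lens (a point): Centre of the front glass of the lens, 60 mm along +x from the camera head's origin. Axes as the camera head's.
- focus (a point): The point in the air on the lens axis, 130 mm in front of the lens (190 mm along +x from the camera head's origin), where the middle of the chips is to be. It lies 0.15 to 0.29 m above the bench. Axes as the camera head's.
- dish: Shallow glass dish, 90 mm across, 16 mm high, on the bench. Origin: centre of its underside. Bystander.
- wipes_box: Green carton, 120 x 130 x 90 mm high. Origin: centre of its underside. Bystander.
- bottle: Amber bottle, 60 mm across, 150 mm high. Origin: centre of its underside. Bystander.
- straightedge: Steel bar lying flat, 30 x 300 (y) x 12 mm. Origin: centre of its underside. Bystander.
- tweezers: Steel tweezers lying flat, about 125 mm long (x), 6 mm high. Origin: under their middle. Bystander.
- jar: White jar with a blue cap, 56 mm across, 60 mm high. Origin: centre of its underside. Bystander.

How it is judged (in metres and radians):
On the way:
1. the red holder is held in the gripper, lifted clear of the rack (contact force between holder_red and the fingers above 2 N and z of holder_red in the frame of rack above 0.045 m and contact force between holder_red and rack below 0.2 N), for 0.2 s.
At the end, for the whole second after the job is handed in: The red holder is gripped and steady (below 30 mm/s) in the air, clear of rack, camera and other holders; the middle of its chips within 20 mm of the point 130 mm in front of the lens, chips towards the lens, face and upright direction each within 0.18 rad of square to the camera, block up (contact force between holder_red and the fingers above 2 N and distance between holder_red_chips and focus below 0.02 m and distance between holder_red_ahead and lens below 0.085 m and angle between the x axis of holder_red and the x axis of camera_head, either way round below 0.18 rad and angle between the z axis of holder_red and the z axis of camera_head, either way round below 0.18 rad and angle between holder_red's own z axis and vertical below 1 rad and height (world z) of holder_red above 0.06 m and linear speed of holder_red below 0.03 m/s and contact force between holder_red and rack below 0.2 N and contact force between holder_red and stand below 0.2 N and contact force between holder_red and holder_blue below 0.2 N and contact force between holder_red and holder_green below 0.2 N); the arm keeps its last pose, push and grip.
It fails at once if the red holder is squeezed with more than 120 N by the fingers (both pads added) (contact force between holder_red and the fingers above 120 N).
It fails at once if the camera is turned or shifted out of its setting, or struck (over 10 N) (distance of focus from where it was at the start of the episode above 0.008 m or contact force between stand and anything else above 10 N).
It fails at once if another holder is moved by more than 20 mm (distance of any of holder_blue, holder_green from where it was at the start of the episode above 0.02 m).
It fails at once if the dish, carton, bottle, straightedge, tweezers or jar is moved by more than 30 mm (distance of any of dish, wipes_box, bottle, straightedge, tweezers, jar from where it was at the start of the episode above 0.03 m).
It also fails if it takes over 35 s, if anything falls off the work surface, if the arm or the gripper's body presses on something with over 40 N, if the wrist force passes 120 N, or if a joint passes its speed limit or range.

ROBOT

A 6-joint arm with a two-finger parallel gripper is mounted at the origin on the work surface. World frame = base frame: x ahead of the robot, y to its left, z up, the work surface at z = 0. Lengths are in m, angles in degrees, forces in N, time in s.
With the tool pointing down it reaches from about 0.35 to 0.725 m from the base axis. Payload 4.3 kg.
Tool frame: the origin (TCP) lies between the finger pads; the fingertips stand 19 mm ahead of it and the grasp point (between the pads) is the TCP; z points along the fingers, y is the direction in which the jaws open and shut (so a half turn about z gives the same grasp; the last joint's range is limited). The gripper opens to 85 mm and grips with 20 to 120 N. Pads are 22 mm wide; open, the fingers measure 114 mm over their backs; the gripper's body (76 mm by 85 mm) begins 54 mm behind the grasp point. The pads swing forward as they close: fully open they stand 13 mm farther back than shut.
Start: joints at [70.342, 21.618, 4.641, 73.018, 0, 83.68], TCP at [0.133, 0.56, 0.23] pointing down, gripper open.
Joint ranges: [-156.06, 156.06], [-48.1, 94.91], [-58.44, 69.94], [-101.28, 121.22], [-78.64, 73.56], [-180, 180]. Speed limits (degrees/s): [147.25, 147.25, 180, 180, 180, 180].

INTERFACE

Orientations are given as [roll, pitch, yaw] about the fixed x, y, z axes, in that order (R = Rz(yaw) Ry(pitch) Rx(roll)).
In Python, from rig import state, camera, close_job gives the robot as it stands.
- The arm moves only by the shell command python3 -m inch 'ROWS' [FORCE]. ROWS is JSON, a list of rows, each a list of 5 numbers: the finger opening in mm, from 0 to 85.4, then the shift along the tool's x, y, z in mm, then the turn about the tool's z in rad. In form: [[jaw, tx, ty, tz, roll], ...]. A call has 1 to 20 rows; each row is the pose to reach, as a shift and turn from the pose commanded when the call began, along the tool's axes at that moment; what a row does not reach only later rows make up. A row lasts 1/12 s, in which the tool goes at most 41.7 mm and 7.16 degrees, less where a joint would pass 70% of its speed; a pose out of reach is approached as far as the arm can. A call with a gripper value outside its range is refused whole. The fingers move at their own pace and stop on an object; FORCE is the grip in N (left out, the last holds). Time passes only in rows, so rows that repeat a pose let the fingers close. It gives the time, the measured TCP pose, the force and the opening at its end, in the units of the state.
- state(): the state, without advancing time (a new reading comes with each control period).
- camera(name): name is "scene" or "top"; returns a dict with "img" (420x560x3 uint8, red, green, blue), "fx", "fy", "cx", "cy" (pixels), "T" (4x4, takes a point from camera to world coordinates). Camera axes: x right, y down, z forward; pixel columns grow to the right and rows downward; lengths in m; the calibration is good to about 2 mm. A picture is of the moment at which its call begins. There is no depth.
- close_job(): hands the job in, once; it reports no verdict.
The state is a dict: "time": time; "joint_positions": joint angles; "joint_vel": joint speeds; "joint_efforts": joint torques, N m; "ee_pos": TCP position; "eef_rot": TCP orientation; "contact_force": force on the tool from outside, world axes, zero at the start; "ft_torque": the same for the moment, N m; "opening": finger opening in m.
Only numpy, scipy, OpenCV 4.12 (cv2) and the standard library are available. Lean on these libraries where they do the work, as an engineer would, in place of code of your own. Each camera call takes 0.05 s, during which the arm holds its last target.

## Working session

There is one attempt and no reset: what is moved stays moved. The work goes in short steps, Python scripts to look and compute and a shell command to move; the robot and the scene stay as the last step left them, time stands still between calls to the robot, and variables do not carry over. Pictures are saved under pics/ and viewed, and the job is handed in when it is done.

```bash
mkdir -p pics; ls
python3 - <<'E'
from rig import state,camera
import cv2,numpy as np
s=state();print(s)
for n in("scene","top"):
    c=camera(n);cv2.imwrite(f"pics/{n}0.png",c["img"][:,:,::-1]);np.savez(f"{n}0.npz",**c)
    print(n,c["fx"],c["fy"],c["cx"],c["cy"],np.round(c["T"],4).tolist())
E
```

```text
pics
{'time': 0.0, 'joint_positions': array([7.03411003e+01, 2.16623636e+01, 4.56039987e+00, 7.30166395e+01,
       1.79602876e-03, 8.36799887e+01]), 'joint_vel': array([ 0.03996477, -0.05349307,  0.03070166,  0.13756499,  0.07701717,
       -0.00651766]), 'joint_efforts': array([-2.06402248e-03, -4.63605952e+01,  2.69874823e+01,  2.09469418e-02,
       -1.47646147e-04,  1.23956355e-05]), 'ee_pos': array([0.1324203 , 0.55885999, 0.22893909]), 'eef_rot': array([-1.79882315e+02, -1.48411163e-02,  1.66661094e+02]), 'contact_force': array([ 0.66053421, -0.18515474,  0.65781471]), 'ft_torque': array([ 0.02828238, -0.00896919,  0.01900888]), 'opening': 0.08542347246825298}
scene 455.7373998145432 455.7373998145432 281.6206044811418 209.1848407733966 [[0.8227, 0.4363, -0.3643, 1.1018], [0.5682, -0.6476, 0.5077, -0.7181], [-0.0144, -0.6247, -0.7807, 1.2925], [0.0, 0.0, 0.0, 1.0]]
top 478.60104569493075 478.60104569493075 289.7923379121141 204.6001634937302 [[-0.0017, -0.9927, 0.1206, 0.39], [-1.0, 0.0023, 0.0047, 0.0342], [-0.0049, -0.1205, -0.9927, 1.5896], [0.0, 0.0, 0.0, 1.0]]
```

View pics/scene0.png

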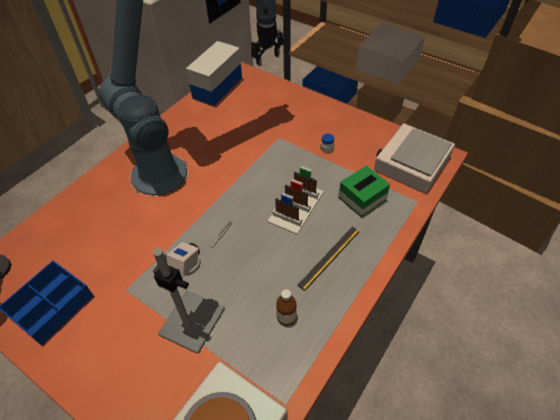

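View pics/top0.png

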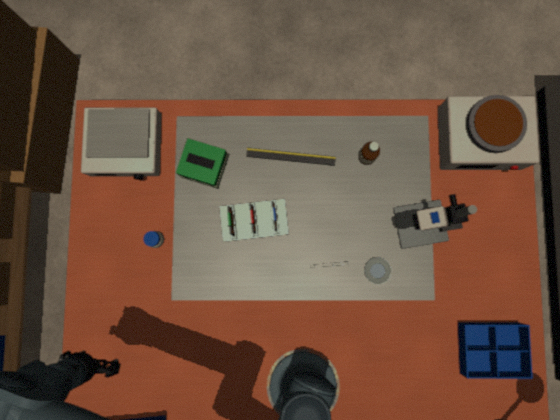

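Run:
```python
import cv2
s=cv2.imread("pics/scene0.png");t=cv2.imread("pics/top0.png")
def crop(im,u,v,w,h,k,n):
    cv2.imwrite(n,cv2.resize(im[v:v+h,u:u+w],None,fx=k,fy=k,interpolation=cv2.INTER_CUBIC))
crop(s,260,155,75,80,7,"pics/s_rack.png");crop(t,210,190,90,60,8,"pics/t_rack.png")
crop(s,140,230,100,125,4.7,"pics/s_cam.png");crop(t,380,185,110,70,7,"pics/t_cam.png")
```

```text
(no output)
```

View pics/s_rack.png

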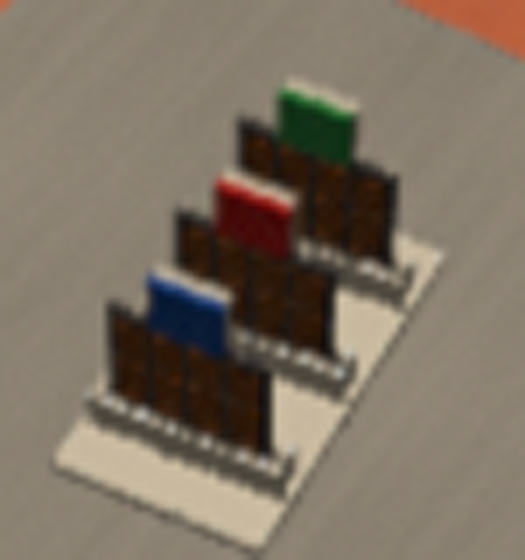

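View pics/t_rack.png

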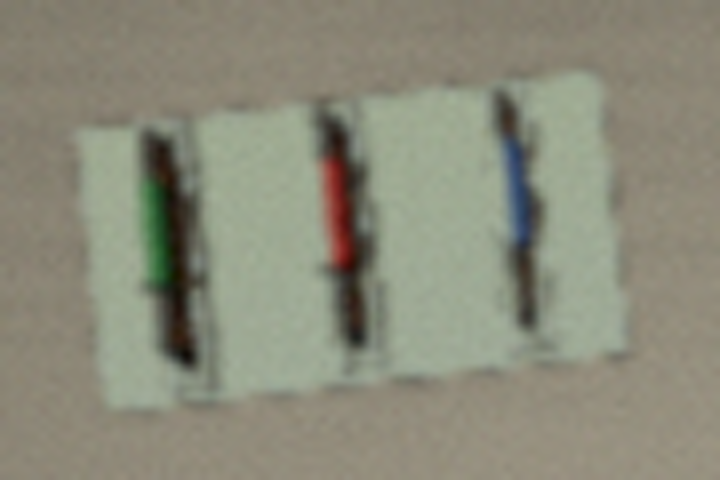

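View pics/s_cam.png

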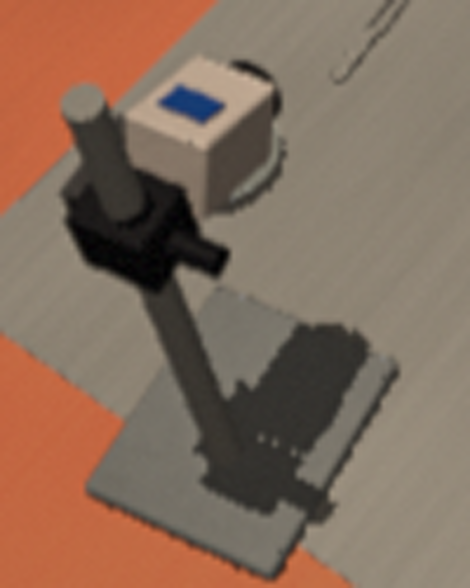

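View pics/t_cam.png

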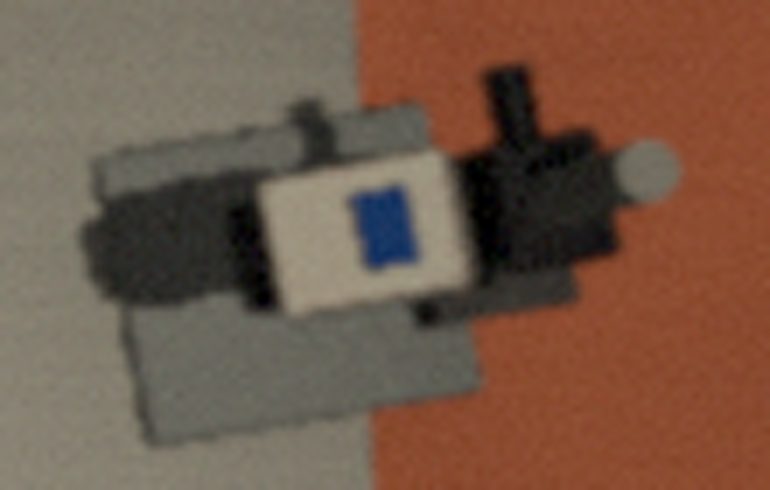

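```bash
cat > h.py <<'E'
import numpy as np,cv2
def load(n): return dict(np.load(n+".npz"))
def ray(c,p):
    d=np.array([(p[0]-c["cx"])/c["fx"],(p[1]-c["cy"])/c["fy"],1]);d=c["T"][:3,:3]@d
    return c["T"][:3,3],d/np.linalg.norm(d)
def plane(c,p,z):
    o,d=ray(c,p);return o+d*(z-o[2])/d[2]
def tri(c1,p1,c2,p2):
    A=np.zeros((3,3));b=np.zeros(3)
    R=[ray(c1,p1),ray(c2,p2)]
    for o,d in R:
        M=np.eye(3)-np.outer(d,d);A+=M;b+=M@o
    X=np.linalg.solve(A,b)
    return X,[np.linalg.norm((np.eye(3)-np.outer(d,d))@(X-o)) for o,d in R]
def proj(c,X):
    q=c["T"][:3,:3].T@(np.asarray(X)-c["T"][:3,3]);return np.array([c["fx"]*q[0]/q[2]+c["cx"],c["fy"]*q[1]/q[2]+c["cy"]])
E
python3 - <<'E'
from h import *
np.set_printoptions(precision=4,suppress=True)
S=load("scene0");T=load("top0")
# rack outline: bright low-saturation in top
def hsv(c,k=4): 
    im=cv2.resize(c["img"],None,fx=k,fy=k,interpolation=cv2.INTER_CUBIC);return cv2.cvtColor(im,cv2.COLOR_RGB2HSV)
k=4
H=hsv(T);print("bench",H[200*k,190*k],"rack",H[230*k,240*k],"box",H[225*k,440*k],H[212*k,425*k])
m=np.zeros(H.shape[:2],np.uint8);m[190*k:250*k,210*k:300*k]=(H[190*k:250*k,210*k:300*k,2]>155)*255
m=cv2.morphologyEx(m,cv2.MORPH_CLOSE,np.ones((25,25)))
c=max(cv2.findContours(m,0,2)[0],key=cv2.contourArea)
r=cv2.minAreaRect(c);bp=(cv2.boxPoints(r)+.5)/k-.5;print("rack px",bp.tolist())
P=np.array([plane(T,p,.008) for p in bp]);print(P,"centre",P.mean(0),[np.linalg.norm(P[i]-P[(i+1)%4]) for i in range(4)])
for i in range(2):
    e=P[(i+1)%4]-P[i];print("edge",np.linalg.norm(e),np.arctan2(e[1],e[0]))
# red blob
for n,C,w in(("top",T,(210,190,90,60)),("scene",S,(260,155,75,80))):
    H=hsv(C);u,v,a,b=w;q=H[v*k:(v+b)*k,u*k:(u+a)*k]
    m=(((q[...,0]<6)|(q[...,0]>174))&(q[...,1]>150)&(q[...,2]>70)).astype(np.uint8)
    cs=max(cv2.findContours(m,0,2)[0],key=cv2.contourArea)
    print(n,"red",cv2.contourArea(cs)/k/k,((cv2.boxPoints(cv2.minAreaRect(cs))+.5)/k-.5+[u,v]).tolist())
    # cam box
    u,v,a,b={"top":(380,185,110,70),"scene":(150,235,60,50)}[n];q=H[v*k:(v+b)*k,u*k:(u+a)*k]
    th=130 if n=="top" else 150
    bg=cv2.cvtColor(q,cv2.COLOR_HSV2RGB).astype(int)
    m=((q[...,2]>th)&(((q[...,1]<90))|((q[...,0]>100)&(q[...,0]<130)))).astype(np.uint8)
    cv2.imwrite(f"pics/m_{n}.png",np.hstack([m*255,q[...,2]]))
E
```

```text
bench [ 19  42 128] rack [ 47  32 170] box [ 21  48 161] [ 22  50 157]
rack px [[218.78048706054688, 205.7743682861328], [284.4695129394531, 198.47560119628906], [288.4176940917969, 234.00914001464844], [222.72866821289062, 241.3079071044922]]
[[0.5787 0.2781 0.008 ]
 [0.6027 0.0593 0.008 ]
 [0.4842 0.0463 0.008 ]
 [0.4605 0.2632 0.008 ]] centre [0.5315 0.1617 0.008 ] [np.float64(0.22011289029870293), np.float64(0.11920702433707088), np.float64(0.21813658725694093), np.float64(0.11908492720567969)]
edge 0.22011289029870293 -1.4615439673223283
edge 0.11920702433707088 -3.0323205818099783
top red 21.625 [[250.48733139038086, 209.19212341308594], [252.50445175170898, 208.97979354858398], [253.95239639282227, 222.7352752685547], [251.93527603149414, 222.94760513305664]]
scene red 19.625 [[290.0500011444092, 182.85000038146973], [290.850004196167, 180.44999885559082], [301.8000030517578, 184.10000038146973], [301.0, 186.5]]
```

Run:
```python
import cv2,numpy as np
a=cv2.imread("pics/m_top.png");b=cv2.imread("pics/m_scene.png");print(a.shape,b.shape)
w=max(a.shape[1],b.shape[1]);a=cv2.copyMakeBorder(a,0,0,0,w-a.shape[1],0);b=cv2.copyMakeBorder(b,0,0,0,w-b.shape[1],0)
cv2.imwrite("pics/m2.png",cv2.resize(np.vstack([a,b]),None,fx=.9,fy=.9))
```

```text
(280, 880, 3) (200, 480, 3)
```

View pics/m2.png

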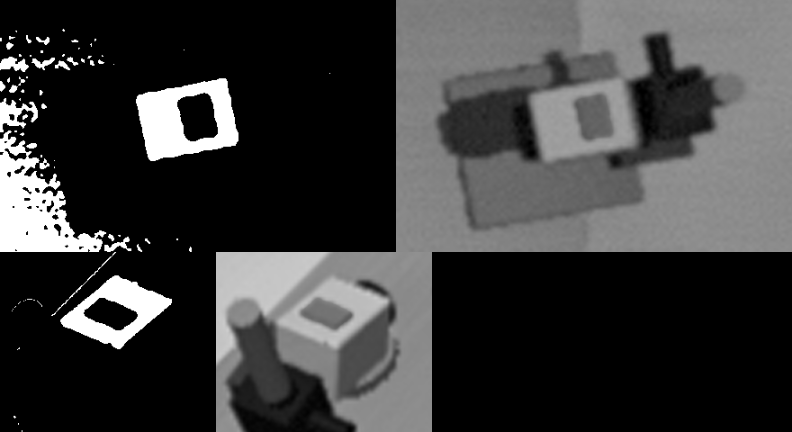

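Run:
```python
from h import *
np.set_printoptions(precision=4,suppress=True)
S=load("scene0");T=load("top0");k=4;Q={}
for n,C,(u,v,a,b),th in(("top",T,(410,200,50,35),130),("scene",S,(150,235,60,50),150)):
    im=cv2.resize(C["img"],None,fx=k,fy=k,interpolation=cv2.INTER_CUBIC)
    q=cv2.cvtColor(im,cv2.COLOR_RGB2HSV)[v*k:(v+b)*k,u*k:(u+a)*k]
    m=((q[...,2]>th)&(q[...,1]<90)).astype(np.uint8)
    m=cv2.morphologyEx(m,cv2.MORPH_OPEN,np.ones((5,5)))
    c=max(cv2.findContours(m,0,1)[0],key=cv2.contourArea)
    # line fit per side: use approxPolyN
    p=cv2.approxPolyN(cv2.convexHull(c),4,None,-1,True).reshape(-1,2).astype(float)
    # refine: fit lines to contour points near each side
    pts=c.reshape(-1,2).astype(float);L=[]
    for i in range(4):
        A,B=p[i],p[(i+1)%4];d=(B-A)/np.linalg.norm(B-A);t=(pts-A)@d/np.linalg.norm(B-A);e=abs((pts-A)@[-d[1],d[0]])
        s=pts[(t>.1)&(t<.9)&(e<5)].astype(np.float32);vx,vy,x0,y0=cv2.fitLine(s,cv2.DIST_HUBER,0,.01,.01).ravel()
        L.append((np.array([x0,y0]),np.array([vx,vy])))
    co=[]
    for i in range(4):
        (a0,d0),(a1,d1)=L[i-1],L[i];s=np.linalg.solve(np.array([d0,-d1]).T,a1-a0);co.append(((a0+s[0]*d0)+.5)/k-.5+[u,v])
    Q[n]=np.array(co);print(n,Q[n].tolist())
# order: front+x, rear+x, rear-x, front-x
t=Q["top"];s=Q["scene"]
pick=lambda q,g:[q[np.argmin(np.linalg.norm(q-x,axis=1))] for x in g]
tt=pick(t,[(416.9,211.1),(443.1,206.4),(447.9,225.7),(421.4,230)])
ss=pick(s,[(198.5,249.6),(184,262),(167,253.8),(182.5,241.7)])
X=[]
for a,b in zip(tt,ss):
    x,e=tri(T,a,S,b);X.append(x);print(x,"err",e)
X=np.array(X);fx=(X[0]-X[1]+X[3]-X[2])/2;w=(X[3]-X[0]+X[2]-X[1])/2
print("len",np.linalg.norm(fx),"wid",np.linalg.norm(w),np.dot(fx,w)/np.linalg.norm(fx)/np.linalg.norm(w))
ax=fx/np.linalg.norm(fx);print("axis",ax,"yaw",np.arctan2(ax[1],ax[0]),"tilt",np.arcsin(-ax[2]),"w slope",w[2]/np.linalg.norm(w))
yaw=np.arctan2(ax[1],ax[0]);wy=np.arctan2(-w[0],w[1]);print("yaw from width",np.arctan2(w[0],-w[1]), wy)
z=np.array([0,0,1])-ax*ax[2];z/=np.linalg.norm(z)
C=X.mean(0);O=C-.027*z;F=O+.19*ax;print("top ctr",C,"O",O,"lens",O+.06*ax,"focus",F)
y=np.cross(z,ax)
for nm,cc in(("top",T),("scene",S)):
    print(nm,"barrel front rim",[np.round(proj(cc,O+.06*ax+.021*(np.cos(g)*y+np.sin(g)*z)),1).tolist() for g in np.arange(0,6.28,1.5708/2)])
```

```text
top [[446.0409927368164, 224.58457565307617], [420.8770351409912, 229.11474800109863], [417.09717178344727, 211.03213691711426], [442.2001075744629, 206.27669143676758]]
scene [[197.83374786376953, 248.17316436767578], [182.34935760498047, 261.2854118347168], [165.2641305923462, 254.24954986572266], [181.48491287231445, 240.95029544830322]]
[ 0.5294 -0.3035  0.299 ] err [np.float64(0.001448823264450991), np.float64(0.001448823264450962)]
[ 0.5385 -0.3648  0.324 ] err [np.float64(0.0003383514041117953), np.float64(0.00033835140411183295)]
[ 0.4892 -0.3733  0.3246] err [np.float64(0.00034923134863140156), np.float64(0.0003492313486314647)]
[ 0.4799 -0.3114  0.3017] err [np.float64(0.0012032102938175954), np.float64(0.0012032102938175492)]
len 0.06672850433114295 wid 0.050076314183646733 -0.028408031614390008
axis [-0.1374  0.9236 -0.358 ] yaw 1.7185038570989546 tilt 0.36612689210818306 w slope 0.033614664149148446
yaw from width -1.4055417726679105 1.7360508809218829
top ctr [ 0.5092 -0.3383  0.3123] O [ 0.5107 -0.3478  0.2871] lens [ 0.5024 -0.2924  0.2656] focus [ 0.4845 -0.1724  0.2191]
top barrel front rim [[411.3, 229.1], [410.2, 226.8], [409.0, 221.4], [408.3, 216.2], [408.6, 214.2], [409.6, 216.6], [410.8, 221.8], [411.5, 227.0]]
scene barrel front rim [[187.9, 244.8], [190.0, 241.3], [194.8, 241.4], [199.3, 245.2], [201.0, 250.4], [198.8, 253.9], [194.1, 253.7], [189.6, 250.0]]
```

Run:
```python
from h import *
S=load("scene0");T=load("top0");out=[]
yaw,t=1.727,.366
ax=np.array([np.cos(yaw)*np.cos(t),np.sin(yaw)*np.cos(t),-np.sin(t)]);z=np.array([0,0,1])-ax*ax[2];z/=np.linalg.norm(z);y=np.cross(z,ax)
O=np.array([.5092,-.3383,.3123])-.027*z
for C,(u,v,w,h) in((T,(395,195,45,45)),(S,(165,230,45,45))):
  for dx in(None,0,-.012):
    k=8;im=np.clip(C["img"][v:v+h,u:u+w].astype(float)*1.6,0,255).astype(np.uint8);im=cv2.resize(im,None,fx=k,fy=k,interpolation=cv2.INTER_CUBIC)[:,:,::-1].copy()
    if dx is not None:
      for r in(.06+dx,.035):
        P=np.array([proj(C,O+r*ax+.021*(np.cos(g)*y+np.sin(g)*z)) for g in np.linspace(0,6.28,40)])
        cv2.polylines(im,[np.int32((P-[u,v]+.5)*k)],True,(0,255,0),1)
    out.append(im)
cv2.imwrite("pics/barrel.png",cv2.resize(np.vstack([np.hstack(out[:3]),np.hstack(out[3:])]),(795,530)))
```

```text
(no output)
```

View pics/barrel.png

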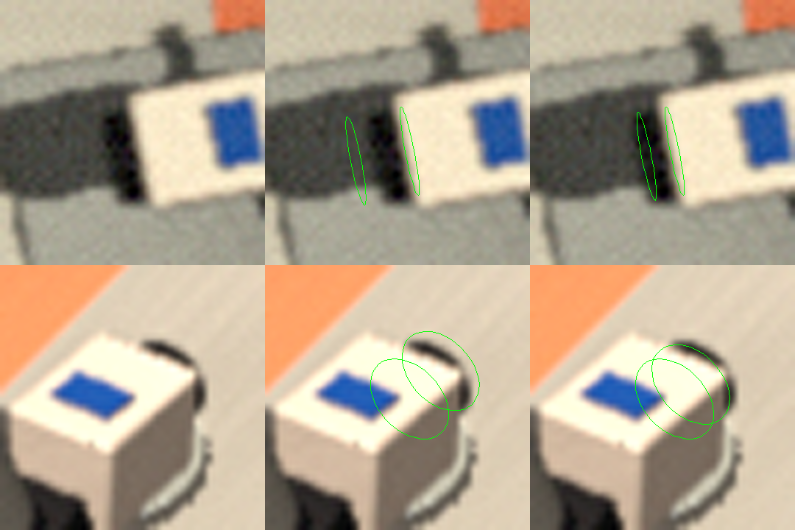

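```bash
python3 -m inch '[[85,-12,-8,0,0.03],[85,-36,-23,0,0.1],[85,-66,-41,0,0.18],[85,-96,-59,0,0.26],[85,-128,-79,0,0.34],[85,-160,-99,0,0.43],[85,-192,-118,0,0.52],[85,-224,-138,0,0.61],[85,-256,-158,0,0.7],[85,-288,-178,0,0.79],[85,-320,-197,0,0.88],[85,-352,-217,0,0.96],[85,-384,-237,0,1.03],[85,-412,-254,0,1.1],[85,-440,-271,0,1.15],[85,-460,-284,0,1.19],[85,-473,-292,0,1.22],[85,-480,-296,0,1.229],[85,-480,-296,0,1.229],[85,-480,-296,0,1.229]]' 25
python3 - <<'E'
from rig import state,camera
from h import *
np.set_printoptions(precision=4,suppress=True)
s=state();print(s["joint_positions"],s["contact_force"])
T=load("top0");S=load("scene0");print("red top est",plane(T,(252.2,216),.133))
# predicted location of red chip-side top half centre
yw=-1.4615;x=np.array([np.cos(yw),np.sin(yw),0]);y=np.array([-x[1],x[0],0]);O=np.array([.5315,.1617,.008])
for n,C in(("top",T),("scene",S)):
    print(n,"block red corners",[np.round(proj(C,O+a*x+b*y+[0,0,h]),1).tolist() for a,b,h in((.006,.02,.125),(.006,-.02,.125),(.006,-.02,.09),(.006,.02,.09),(0,.02,.125),(0,-.02,.125))])
for n in("scene","top"):
    c=camera(n);cv2.imwrite(f"pics/{n}1.png",c["img"][:,:,::-1])
a=cv2.imread("pics/scene1.png")[100:260,220:400];cv2.imwrite("pics/s1.png",cv2.resize(a,None,fx=4,fy=3.7,interpolation=cv2.INTER_CUBIC))
E
```

```text
time: 1.77
ee_pos: [0.5307, 0.1612, 0.2297]
eef_rot: [-179.9, -0.0, 96.3]
contact_force: [-0.9, 0.8, 0.4]
opening: 0.0851
[10.315  19.2564  1.1922 71.9866  0.041  94.0366] [-0.9354  0.8019  0.408 ]
red top est [0.532  0.1561 0.133 ]
top block red corners [[251.6, 209.5], [253.0, 222.4], [253.9, 223.4], [252.6, 210.7], [249.7, 209.7], [251.0, 222.7]]
scene block red corners [[299.9, 184.8], [289.5, 180.8], [289.5, 187.5], [299.7, 191.6], [300.7, 183.7], [290.3, 179.6]]
```

View pics/s1.png

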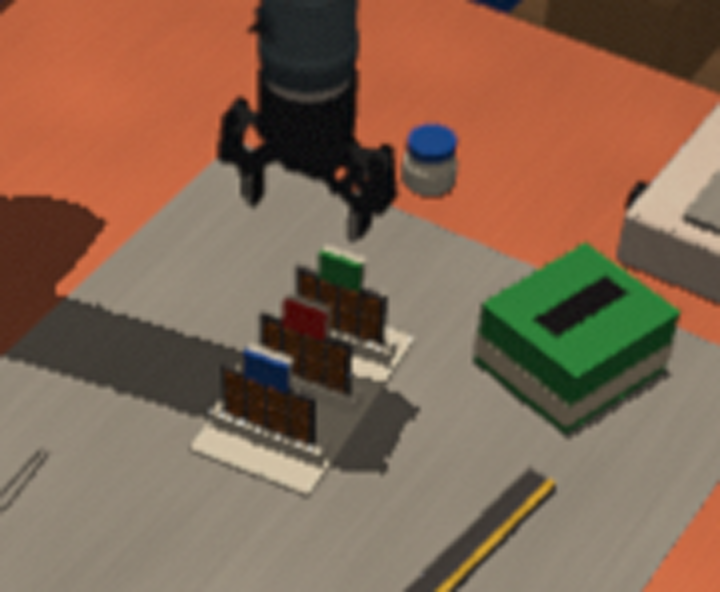

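```bash
python3 -m inch '[[85,0,0,10,0],[85,0,0,35,0],[85,0,0,60,0],[85,0,0,80,0],[85,0,0,94,0],[85,0,0,103,0],[85,0,0,107,0],[85,0,0,107,0],[60,0,0,107,0],[45,0,0,107,0],[45,0,0,107,0],[45,0,0,107,0]]' 25
python3 -c "
from rig import state;s=state();print(s['ee_pos'],s['opening'],s['contact_force'])"
```

```text
time: 2.87
ee_pos: [0.5321, 0.1609, 0.1238]
eef_rot: [179.9, -0.0, 96.2]
contact_force: [0.5, -0.2, 0.4]
opening: 0.0451
[0.53214606 0.16089971 0.12378722] 0.04509770855770156 [ 0.48670788 -0.23084093  0.43489062]
```

```bash
python3 -m inch '[[42,0,0,0,0],[40,0,0,0,0],[38,0,0,0,0],[36,0,0,0,0],[36,0,0,0,0],[36,0,0,0,0],[36,0,0,0,0],[36,0,0,0,0]]' 25
python3 - <<'E'
from rig import state,camera
from h import *
for n in("scene","top"):
    c=camera(n);cv2.imwrite(f"pics/{n}2.png",c["img"][:,:,::-1])
a=cv2.imread("pics/scene2.png")[130:240,240:340];cv2.imwrite("pics/s2.png",cv2.resize(a,None,fx=5.4,fy=5.4,interpolation=cv2.INTER_CUBIC))
E
```

```text
time: 3.53
ee_pos: [0.5321, 0.1609, 0.1235]
eef_rot: [179.9, -0.0, 96.2]
contact_force: [1.8, 0.2, 5.3]
opening: 0.0389
```

View pics/s2.png

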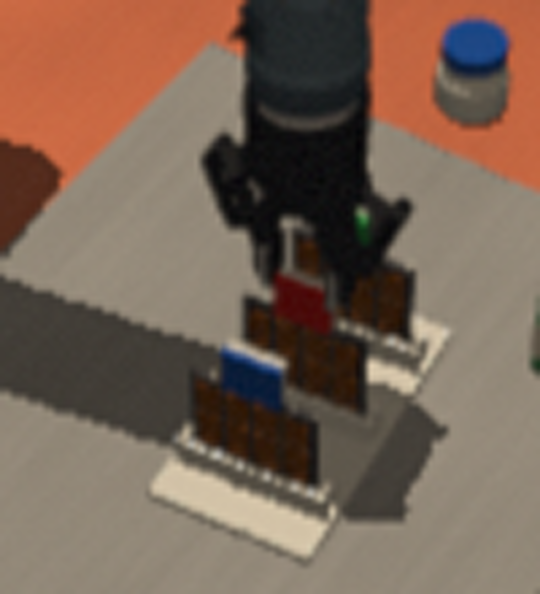

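```bash
python3 -m inch '[[36,0,0,-3,0],[36,0,0,-8,0],[36,0,0,-13,0],[36,0,0,-15,0],[36,0,0,-15,0],[36,0,0,-15,0]]' 25
python3 -m inch '[[36,3,0,0,0],[36,6,0,0,0],[36,9,0,0,0],[36,12,0,0,0],[36,15,0,0,0],[36,15,0,0,0]]' 25
python3 - <<'E'
from rig import state,camera
from h import *
for n in("scene","top"):
    c=camera(n);cv2.imwrite(f"pics/{n}3.png",c["img"][:,:,::-1])
a=cv2.imread("pics/scene3.png")[130:240,240:340];cv2.imwrite("pics/s3.png",cv2.resize(a,None,fx=5.4,fy=5.4,interpolation=cv2.INTER_CUBIC))
E
```

```text
time: 4.13
ee_pos: [0.5313, 0.1608, 0.1379]
eef_rot: [-180.0, -0.0, 96.2]
contact_force: [0.2, -0.4, -1.1]
opening: 0.0389
time: 4.63
ee_pos: [0.5295, 0.1761, 0.1377]
eef_rot: [-180.0, 0.0, 96.3]
contact_force: [0.7, -1.0, -0.9]
opening: 0.039
```

View pics/s3.png

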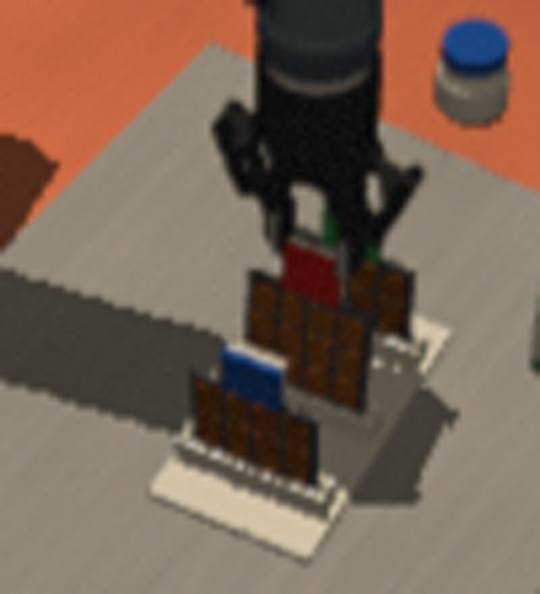

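```bash
python3 -m inch '[[36,3,0,0,0],[36,6,0,0,0],[36,9,0,0,0],[36,12,0,0,0],[36,15,0,0,0],[36,18,0,0,0],[36,21,0,0,0],[36,24,0,0,0],[36,27,0,0,0],[36,27,0,0,0],[36,27,0,0,0]]' 25
python3 - <<'E'
from rig import state,camera
from h import *
for n in("scene","top"):
    c=camera(n);cv2.imwrite(f"pics/{n}4.png",c["img"][:,:,::-1]);np.savez(f"{n}4.npz",**c)
a=cv2.imread("pics/scene4.png")[130:240,240:340];b=cv2.imread("pics/top4.png")[180:260,200:310]
cv2.imwrite("pics/s4.png",np.hstack([cv2.resize(a,(400,440),interpolation=2),cv2.resize(b,(400,440),interpolation=2)]))
E
```

```text
time: 5.65
ee_pos: [0.527, 0.2028, 0.1381]
eef_rot: [180.0, -0.0, 96.3]
contact_force: [-0.2, -1.1, -0.4]
opening: 0.0388
```

View pics/s4.png

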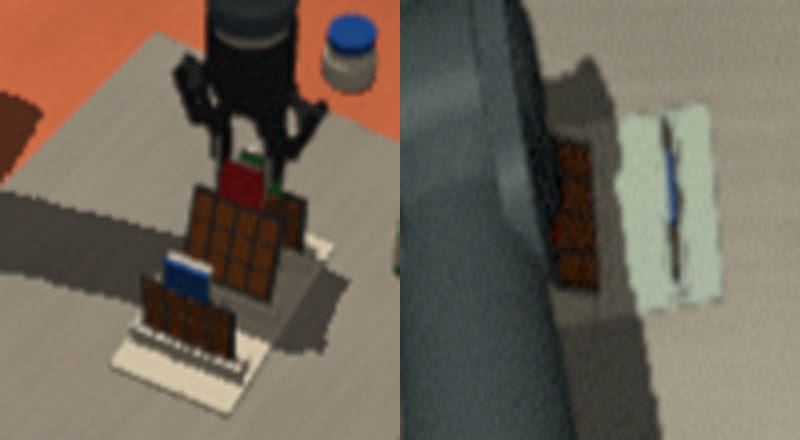

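```bash
python3 -m inch '[[36,0,0,-3,0],[36,0,0,-8,0],[36,0,0,-15,0],[36,0,0,-25,0],[36,0,0,-38,0],[36,0,0,-53,0],[36,0,0,-69,0],[36,0,0,-85,0],[36,0,0,-101,0],[36,0,0,-117,0],[36,0,0,-130,0],[36,0,0,-140,0],[36,0,0,-147,0],[36,0,0,-150,0],[36,0,0,-150,0],[36,0,0,-150,0],[36,0,0,-150,0]]' 25
python3 - <<'E'
from rig import state,camera
from h import *
for n in("scene","top"):
    c=camera(n);cv2.imwrite(f"pics/{n}5.png",c["img"][:,:,::-1]);np.savez(f"{n}5.npz",**c)
a=cv2.imread("pics/scene5.png")[90:200,230:330];b=cv2.imread("pics/top5.png")[180:260,200:310]
cv2.imwrite("pics/s5.png",np.hstack([cv2.resize(a,(500,550),interpolation=2),cv2.resize(b,(300,300),interpolation=2,).repeat(1,0) if 0 else cv2.copyMakeBorder(cv2.resize(b,(300,218),interpolation=2),0,332,0,0,0)]))
E
```

```text
time: 7.17
ee_pos: [0.5264, 0.2024, 0.2872]
eef_rot: [-179.9, 0.0, 96.2]
contact_force: [-0.8, -0.4, -1.0]
opening: 0.0386
```

View pics/s5.png

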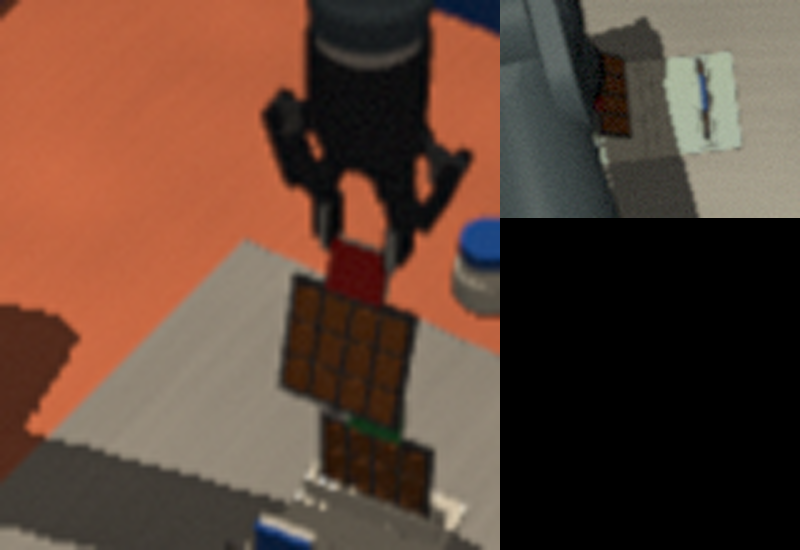

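Run:
```python
from h import *
a=cv2.imread("pics/scene5.png")[135:185,275:325];b=cv2.imread("pics/top5.png")[190:240,215:265]
f=lambda i:cv2.resize(np.clip(i*1.7,0,255).astype(np.uint8),(400,400),interpolation=2)
cv2.imwrite("pics/z5.png",np.hstack([f(a),f(b)]))
```

```text
(no output)
```

View pics/z5.png

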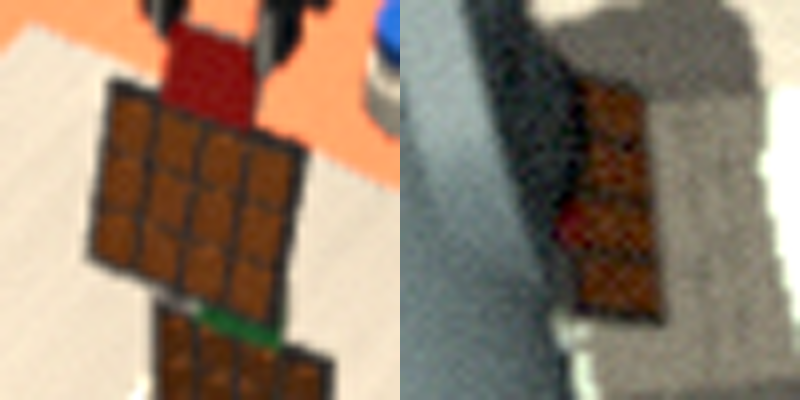

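```bash
cat > m5.py <<'E'
from h import *
np.set_printoptions(precision=4,suppress=True)
S=load("scene5");T=load("top5")
s={k:np.array(v)/8-.44+[275,135] for k,v in dict(TL=(110,78),TR=(307,150),BR=(283,328),BL=(88,258)).items()}
t={k:np.array(v)/8-.44+[215,190] for k,v in dict(BR=(245,90),BL=(263,322)).items()}
B=[]
for k in("BL","BR"):
    x,e=tri(T,t[k],S,s[k]);B.append(x);print(k,x,e[0])
print("bottom len",np.linalg.norm(B[1]-B[0]),"dir yaw",np.arctan2(*(B[1]-B[0])[1::-1]),"slope",(B[1]-B[0])[2])
obj=np.array([[.003,-.045,.09],[.003,.045,.09],[.003,.045,0],[.003,-.045,0]])
K=np.array([[S["fx"],0,S["cx"]],[0,S["fy"],S["cy"]],[0,0,1.]])
n,rv,tv,er=cv2.solvePnPGeneric(obj,np.array([s[k] for k in("TL","TR","BR","BL")]),K,None,flags=cv2.SOLVEPNP_IPPE)
for r,tt,e in zip(rv,tv,er):
    R=S["T"][:3,:3]@cv2.Rodrigues(r)[0];p=S["T"][:3,:3]@tt.ravel()+S["T"][:3,3]
    print("pnp err",e,"O",p,"x",R[:,0],"z",R[:,2],"chips",p+R@[.003,0,.045])
tcp=np.array([.5264,.2024,.2872]);bm=(B[0]+B[1])/2  # chip-face bottom edge
xr=np.array([np.cos(-1.4615),np.sin(-1.4615),0]);v=tcp-bm;print("bottom mid",bm,"v along -x",-v@xr,"up",v[2],"tilt",np.arctan2(-v@xr,v[2])+np.arctan2(.003,.1155),"len",np.hypot(v@xr,v[2]))
E
python3 m5.py
```

```text
BL [0.4871 0.1665 0.1759] 0.0003790054066315467
BR [0.5757 0.1757 0.1766] 0.003168781561318698
bottom len 0.08907632065834806 dir yaw 0.10392615478281937 slope 0.0006400670622940807
pnp err [0.1459] O [0.5322 0.1755 0.1755] x [ 0.1189 -0.9733  0.1964] z [-0.0207  0.1953  0.9805] chips [0.5316 0.1814 0.2202]
pnp err [0.1781] O [0.551  0.1428 0.2107] x [0.4571 0.0637 0.8871] z [-0.4517  0.8759  0.1698] chips [0.532  0.1824 0.221 ]
bottom mid [0.5314 0.1711 0.1762] v along -x 0.031638551639018 up 0.11096929956832463 tilt 0.3037098665638105 len 0.11539143554224196
```

```bash
python3 -m inch '[[36,-4,0,3,0],[36,-12,0,10,0],[36,-20,0,20,0],[36,-27,0,33,0],[36,-31,0,47,0],[36,-31,0,62,0],[36,-31,0,77,0],[36,-31,0,92,0],[36,-31,0,106,0],[36,-31,0,119,0],[36,-31,0,130,0],[36,-31,0,139,0],[36,-31,0,146,0],[36,-31,0,151,0],[36,-31,0,155,0],[36,-31,0,157,0],[36,-31,0,157,0],[36,-31,0,157,0]]' 25
python3 - <<'E'
from rig import state,camera
from h import *
for n in("scene","top"):
    c=camera(n);cv2.imwrite(f"pics/{n}6.png",c["img"][:,:,::-1]);np.savez(f"{n}6.npz",**c)
a=cv2.imread("pics/scene6.png")[140:240,250:350];b=cv2.imread("pics/top6.png")[185:245,220:280]
cv2.imwrite("pics/s6.png",np.hstack([cv2.resize(a,(400,400),interpolation=2),cv2.resize(b,(400,400),interpolation=2)]))
E
```

```text
time: 8.77
ee_pos: [0.5305, 0.1718, 0.1313]
eef_rot: [180.0, -0.0, 96.2]
contact_force: [-0.6, 0.3, -1.6]
opening: 0.039
```

View pics/s6.png

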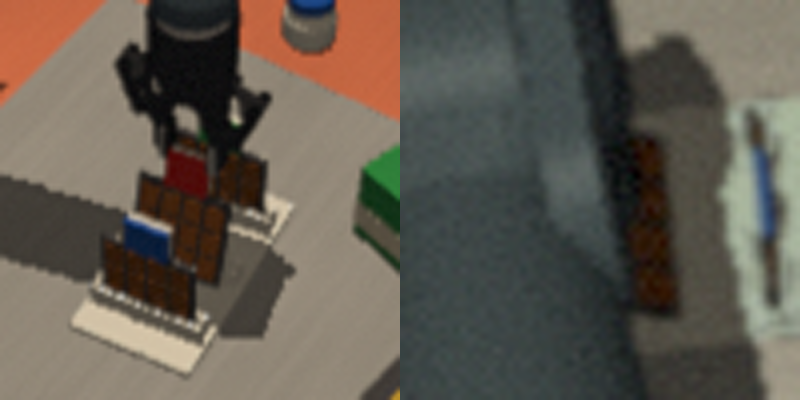

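```bash
python3 -m inch '[[36,3,0,0,0],[36,6,0,0,0],[36,9,0,0,0],[36,12,0,0,0],[36,15,0,0,0],[36,18,0,0,0],[36,21,0,0,0],[36,24,0,0,0],[36,27,0,0,0],[36,30,0,0,0],[36,30,0,0,0],[36,30,0,0,0]]' 25
python3 -m inch '[[36,0,0,0,0],[36,0,0,0,0],[36,0,0,-2,0],[36,0,0,-5,0],[36,0,0,-9,0],[36,0,0,-14,0],[36,0,0,-20,0],[36,0,0,-27,0],[36,0,0,-35,0],[36,0,0,-44,0],[36,0,0,-54,0],[36,0,0,-64,0],[36,0,0,-75,0],[36,0,0,-86,0],[36,0,0,-97,0],[36,0,0,-108,0],[36,0,0,-119,0],[36,0,0,-130,0],[36,0,0,-138,0],[36,0,0,-143,0]]' 30
python3 -m inch '[[36,0,0,-6,0],[36,0,0,-10,0],[36,0,0,-14,0],[36,0,0,-14,0],[36,0,0,-14,0],[36,0,0,-14,0]]'
python3 - <<'E'
from rig import state,camera
from h import *
for n in("scene","top"):
    c=camera(n);cv2.imwrite(f"pics/{n}7.png",c["img"][:,:,::-1]);np.savez(f"{n}7.npz",**c)
a=cv2.imread("pics/scene7.png")[135:185,275:325];b=cv2.imread("pics/top7.png")[190:240,225:275]
f=lambda i:cv2.resize(np.clip(i*1.7,0,255).astype(np.uint8),(400,400),interpolation=2)
cv2.imwrite("pics/z7.png",np.hstack([f(a),f(b)]))
E
```

```text
time: 9.87
ee_pos: [0.5269, 0.2018, 0.131]
eef_rot: [180.0, -0.0, 96.3]
contact_force: [0.2, -1.1, 0.1]
opening: 0.0389
time: 11.53
ee_pos: [0.5275, 0.2017, 0.2757]
eef_rot: [179.9, -0.0, 96.2]
contact_force: [0.7, 0.6, -1.6]
opening: 0.0382
time: 12.03
ee_pos: [0.5268, 0.2015, 0.2874]
eef_rot: [-180.0, 0.0, 96.2]
contact_force: [1.0, 0.0, -1.9]
opening: 0.0386
```

View pics/z7.png

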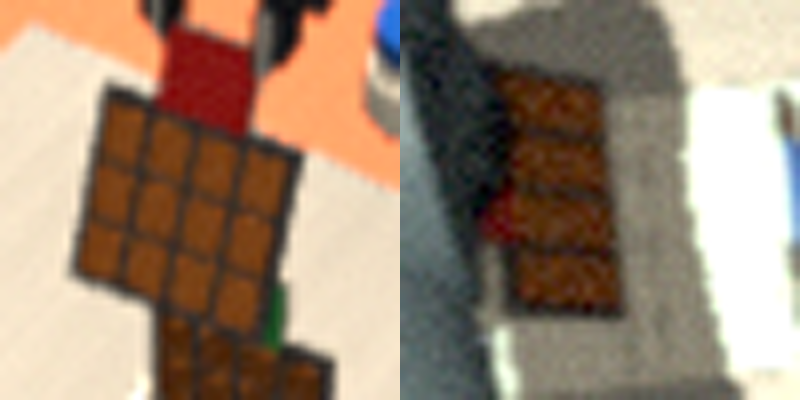

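```bash
sed -e 's/scene5/scene7/;s/top5/top7/;s/TL=(110,78),TR=(307,150),BR=(283,328),BL=(88,258)/TL=(108,82),TR=(302,155),BR=(265,346),BL=(72,274)/;s/BR=(245,90),BL=(263,322)/BR=(205,80),BL=(225,316)/;s/\[215,190\]/[225,190]/;s/.5264,.2024,.2872/.5268,.2015,.2874/;s/v\[2\])+np/v[2])-np/' m5.py > m7.py; python3 m7.py
```

```text
BL [0.4893 0.1508 0.1809] 0.0007710749853917086
BR [0.578  0.1598 0.1816] 0.0021854659899008385
bottom len 0.08920198228208262 dir yaw 0.10054356773109105 slope 0.0006949306741320938
pnp err [0.1304] O [0.5439 0.1412 0.1984] x [ 0.5318 -0.0505  0.8454] z [-0.3814  0.877   0.2923] chips [0.5283 0.1805 0.214 ]
pnp err [0.1417] O [0.5292 0.1672 0.1701] x [ 0.0981 -0.9356  0.339 ] z [-0.0365  0.3371  0.9408] chips [0.5278 0.1795 0.2135]
bottom mid [0.5336 0.1553 0.1812] v along -x 0.04665849501957052 up 0.1061566249567018 tilt 0.3881406969533012 len 0.1159579414257132
```

```bash
python3 -m inch '[[36,-2,0,0,0],[36,-6,-1,0,0],[36,-12,-3,0,0],[36,-20,-5,0,0],[36,-30,-7,0,0],[36,-41,-10,0,0],[36,-52,-13,0,0],[36,-64,-15,0,0],[36,-76,-18,0,0],[36,-88,-21,0,0],[36,-100,-24,0,0],[36,-112,-27,0,-0.01],[36,-124,-30,0,-0.01],[36,-136,-33,0,-0.02],[36,-148,-36,0,-0.02],[36,-160,-39,0,-0.03],[36,-170,-41,0,-0.03],[36,-178,-43,0,-0.04],[36,-184,-44,0,-0.047],[36,-188,-45,0,-0.047]]'
python3 -m inch '[[36,0,0,0,0],[36,-6,-1,0,0],[36,-14,-3,0,0],[36,-24,-6,0,0],[36,-35,-9,0,0],[36,-46,-12,0,0],[36,-57,-15,0,0],[36,-68,-18,0,0],[36,-78,-21,0,0],[36,-87,-23,0,0],[36,-94,-25,0,0],[36,-98,-26,0,0],[36,-100,-27,0,0],[36,-100,-27,0,0]]'
python3 - <<'E'
from rig import state,camera
from h import *
for n in("scene","top"):
    c=camera(n);cv2.imwrite(f"pics/{n}8.png",c["img"][:,:,::-1])
a=cv2.imread("pics/scene8.png")[170:320,130:280];b=cv2.imread("pics/top8.png")[165:265,330:480]
cv2.imwrite("pics/s8.png",np.hstack([cv2.resize(a,(400,400),interpolation=2),cv2.resize(b,(400,400),interpolation=2)]))
E
```

```text
time: 13.8
ee_pos: [0.5027, 0.0088, 0.2879]
eef_rot: [180.0, -0.0, 98.9]
contact_force: [0.3, 0.1, -2.0]
opening: 0.0388
time: 14.97
ee_pos: [0.4915, -0.0935, 0.2879]
eef_rot: [-180.0, -0.0, 98.9]
contact_force: [-0.2, -0.0, -1.3]
opening: 0.0385
```

View pics/s8.png

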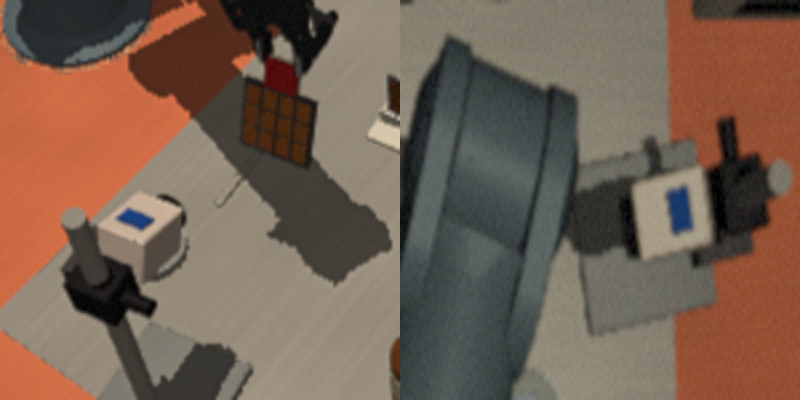

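```bash
python3 -m inch '[[36,-2,0,0,0],[36,-6,-2,0,0],[36,-12,-4,0,0],[36,-20,-7,0,0],[36,-28,-10,0,0],[36,-36,-13,0,0],[36,-43,-15,0,0],[36,-49,-17,0,0],[36,-54,-18,0,0],[36,-57,-20,0,0],[36,-59,-20,0,0],[36,-60,-20,0,0],[36,-60,-20,0,0],[36,-60,-20,0,0],[36,-60,-20,0,0]]'
python3 - <<'E'
from rig import state,camera
from h import *
for n in("scene","top"):
    c=camera(n);cv2.imwrite(f"pics/{n}9.png",c["img"][:,:,::-1]);np.savez(f"{n}9.npz",**c)
a=cv2.imread("pics/scene9.png")[200:260,170:260];b=cv2.imread("pics/top9.png")[165:265,330:480]
f=lambda i,s:cv2.resize(np.clip(i*1.5,0,255).astype(np.uint8),s,interpolation=2)
cv2.imwrite("pics/s9.png",f(a,(720,480)))
cv2.imwrite("pics/t9.png",f(b,(600,400)))
s=state();print(s["joint_vel"],s["ee_pos"])
E
```

```text
time: 16.32
ee_pos: [0.4812, -0.1553, 0.2879]
eef_rot: [180.0, -0.0, 99.0]
contact_force: [0.5, 0.1, -2.0]
opening: 0.0385
[ 0.03049446  0.08358881 -0.10594543  0.02930608 -0.0121479   0.12808014] [ 0.48116396 -0.15535651  0.28790755]
```

View pics/s9.png

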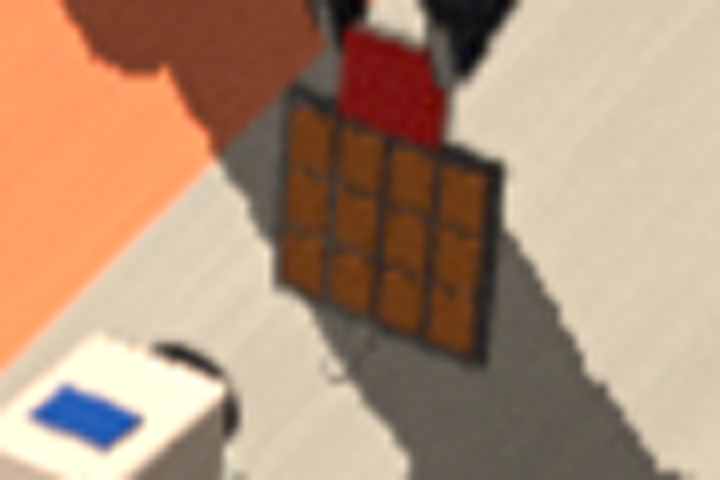

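View pics/t9.png

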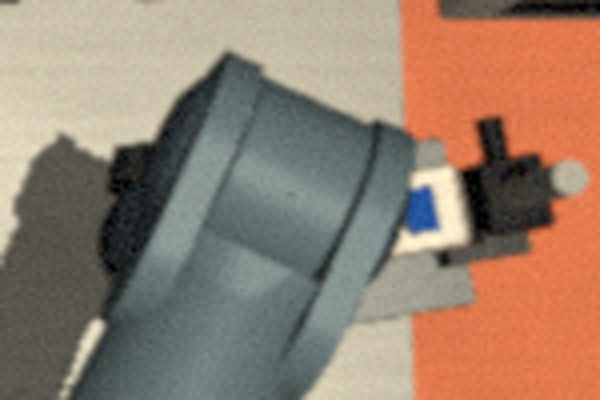

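Run:
```python
from h import *
np.set_printoptions(precision=4,suppress=True)
S=load("scene9")
s={k:np.array(v)/8-.44+[170,200] for k,v in dict(TL=(290,87),TR=(503,163),BR=(485,365),BL=(277,282)).items()}
yaw,t=1.727,.366
ax=np.array([np.cos(yaw)*np.cos(t),np.sin(yaw)*np.cos(t),-np.sin(t)]);zc=np.array([0,0,1])-ax*ax[2];zc/=np.linalg.norm(zc)
F=np.array([.4848,-.1836,.2234]);L=F-.13*ax
tcp=np.array([.4812,-.1554,.2879]);yw=np.radians(99.0)-np.pi;xr=np.array([np.cos(yw),np.sin(yw),0])
print({k:v.round(1).tolist() for k,v in s.items()})
for th in(.2,.25,.3,.35,.4,.45):
    zh=-xr*np.sin(th)+np.array([0,0,np.cos(th)]);xh=xr*np.cos(th)+np.array([0,0,np.sin(th)]);yh=np.cross(zh,xh)
    O=tcp-.1155*zh
    P={k:proj(S,O+.003*xh+a*yh+b*zh) for k,a,b in(("TL",-.045,.09),("TR",.045,.09),("BR",.045,0),("BL",-.045,0))}
    ch=O+.003*xh+.045*zh
    print(th,{k:(P[k]-s[k]).round(1).tolist() for k in P},"chips",ch,"err",np.linalg.norm(ch-F),"ahead-lens",np.linalg.norm(ch+.08*xh-L),"ang",np.arccos(-xh@ax),np.arccos(zh@zc))
obj=np.array([[.003,-.045,.09],[.003,.045,.09],[.003,.045,0],[.003,-.045,0]])
K=np.array([[S["fx"],0,S["cx"]],[0,S["fy"],S["cy"]],[0,0,1.]])
n,rv,tv,er=cv2.solvePnPGeneric(obj,np.array([s[k] for k in("TL","TR","BR","BL")]),K,None,flags=cv2.SOLVEPNP_IPPE)
for r,tt,e in zip(rv,tv,er):
    R=S["T"][:3,:3]@cv2.Rodrigues(r)[0];p=S["T"][:3,:3]@tt.ravel()+S["T"][:3,3];print(e,p+R@[.003,0,.045],R[:,0],R[:,2])
```

```text
{'TL': [205.8, 210.4], 'TR': [232.4, 219.9], 'BR': [230.2, 245.2], 'BL': [204.2, 234.8]}
0.2 {'TL': [0.0, -1.8], 'TR': [0.4, -0.9], 'BR': [2.6, -3.8], 'BL': [2.7, -3.8]} chips [ 0.4839 -0.1721  0.2194] err 0.01217675158671734 ahead-lens 0.06453975884946028 ang 0.16600212479660784 0.16600016508145898
0.25 {'TL': [-0.2, -1.6], 'TR': [0.2, -0.7], 'BR': [1.6, -2.7], 'BL': [1.7, -2.7]} chips [ 0.4844 -0.1755  0.2203] err 0.008672604513371464 ahead-lens 0.059891954109516754 ang 0.1160029989662811 0.1160002934958
0.3 {'TL': [-0.5, -1.4], 'TR': [-0.1, -0.5], 'BR': [0.6, -1.6], 'BL': [0.6, -1.7]} chips [ 0.4849 -0.1788  0.2214] err 0.005179858320667137 ahead-lens 0.05555439270245596 ang 0.06600518903916659 0.06600061522777456
0.35 {'TL': [-0.7, -1.2], 'TR': [-0.3, -0.3], 'BR': [-0.3, -0.6], 'BL': [-0.4, -0.8]} chips [ 0.4854 -0.1821  0.2227] err 0.001801333222846412 ahead-lens 0.051617489720549053 ang 0.01602101975038435 0.01600294240664703
0.4 {'TL': [-0.9, -1.1], 'TR': [-0.5, -0.1], 'BR': [-1.3, 0.3], 'BL': [-1.4, 0.1]} chips [ 0.4859 -0.1852  0.2241] err 0.002124765766308137 ahead-lens 0.048190505808899886 ang 0.03400970526541648 0.03400157286151867
0.45 {'TL': [-1.2, -1.0], 'TR': [-0.7, -0.0], 'BR': [-2.3, 1.2], 'BL': [-2.5, 0.9]} chips [ 0.4864 -0.1884  0.2257] err 0.005535091946741071 ahead-lens 0.04539850533436882 ang 0.08400384464350687 0.08400071180976192
[0.1476] [ 0.4763 -0.173   0.202 ] [ 0.1588 -0.9182  0.3628] [-0.064   0.3571  0.9319]
[0.3826] [ 0.4774 -0.1723  0.2037] [0.5051 0.3403 0.7931] [-0.585   0.8106  0.0247]
```

```bash
python3 -m inch '[[36,0,0,0,0],[36,0,0,0,0],[36,0,0,0,0],[36,0,0,0,0],[36,0,0,0,0],[36,0,0,0,0]]'
python3 - <<'E'
from rig import camera,close_job
import cv2,numpy as np
c=camera("scene");d=np.load("scene9.npz")["img"]
print("change in holder region",np.abs(c["img"][205:250,195:240].astype(int)-d[205:250,195:240]).mean(), np.abs(c["img"][0:60,400:500].astype(int)-d[0:60,400:500]).mean())
print(close_job())
E
```

```text
time: 16.92
ee_pos: [0.4811, -0.1556, 0.2879]
eef_rot: [180.0, -0.0, 98.9]
contact_force: [0.4, 0.0, -2.0]
opening: 0.0389
change in holder region 1.6362139917695473 1.2593333333333334
the job is handed in; nothing more can be done
None
```

I took the red holder out of its slot, tilted it to match the camera, and handed the job in at about 17 s with the gripper still holding it in front of the lens. The job gave no verdict, so the figures below are my own measurements.

- **Grip:** I held the block by its 40 mm sides with the grip set to 25 N, raised to 30 N for the carry. I don't know whether that setting is per pad or for both pads together.
- **Tilt:** The moves can't tilt the tool, so I tilted the holder in the grip by leaning the plate on the rack's slot walls. The first try sprang back to about 0.25 rad. The second, against the outer side of the wall, held at 0.34 to 0.39 rad. I measured the camera's tilt as about 0.37 rad.
- **Final position:** From the arm's position and the plate's corners in the scene picture:

| Check | Estimate | Limit |
|---|---|---|
| Middle of chips to focus point | about 2–5 mm | 20 mm |
| Face and upright angle to camera | about 0.02–0.07 rad | 0.18 rad |
| Point ahead of chips to lens | about 52 mm | 85 mm |

- **Steadiness:** The holder did not visibly move in the scene pictures over the last 0.6 s. The outside force on the tool stayed at about 2 N, roughly the holder's weight.

**Checks that disagreed:**
- **Pose from a single view:** This gave the same tilt but put the chips about 25 mm away, mostly along the viewing direction. An earlier single-view check was about 12 mm off in the same way. I trusted the arm's position and the two-camera measurement from before the carry, which agreed with each other.
- **Lens position:** The lens barrel appeared 12 mm nearer the box than if the camera's origin were at the box centre. I used the position seen in the images.

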